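# Show the bottom of a spray can to the inspection camera

### The job

At the can-sorting bench, first swing the dimmer lever of the inspection light from its low setting to straight up (half light) and leave it there. Then pick the spray can out of the steel tray and hold it up to the inspection camera so that its round bottom squarely faces the lens, centred on the lens axis and about 12 cm away from it (the camera looks slantwise down, so the can must be tilted to match), to let it check that the can has been holed. Finish while still holding it there, still and clear of everything else, with the other empties and the screwdriver left where they lie.

Things in the scene. Friction and masses are not known exactly. Their poses are not given: they have to be found in the camera images.
- dimmer (a joint): Dimmer lever: steel rod with a black ball, 26 mm across, centred 90 mm from the pivot, on a grey block 70 x 50 x 25 mm fixed to the table (a steel pivot drum of 26 mm diameter stands out of the block's top, up to 35 mm above the table). Value in rad: 0 = leaning 0.7 towards the robot's side (the block's -x), 0.7 = straight up, 1.4 = leaning 0.7 the other way (+x of the block). It stays where it is left by friction; somewhat under 1 N at the ball moves it.
- dimmer_pivot (a point): Pivot of the dimmer lever, 22 mm above the table, in the middle of the block. Axes of the block: z up, y along the pivot axis; the lever swings in the x-z plane from -x to +x.
- dimmer_tip (a point): Centre of the lever's black ball (diameter 26 mm); it moves with the lever.
- spray_can: Empty spray can, plain aluminium with a white plastic cap, 150 mm long: round body of 45 mm diameter over the first 112 mm from the bottom (centre of the axis at mid-length is 22.5 mm above its underside as it lies), then a shoulder and the cap of 33 mm diameter. About 70 g (50 to 100). At the start it lies on the tray's floor. Its x axis runs along the can, from the cap to the bottom.
- can_mid (a point): Centre of the spray can, on its axis at half its length (75 mm from either end). x axis along the can towards its bottom; gripped here across the 45 mm body it is roughly balanced.
- can_bottom (a point): Centre of the spray can's round bottom end, 75 mm along +x from can_mid. Same axes.
- can_cap (a point): Centre of the end of the spray can's cap, 75 mm along -x from can_mid. Same axes.
- tray: Steel tray fixed on the table, 280 (x) x 380 (y) x 35 mm high, walls and floor 4 mm. Origin under its centre. It holds the spray can in its middle and three empties near its corners.
- view_point (a point): Empty point in the air on the lens axis of the inspection camera, 120 mm in front of the lens: where the centre of the can's bottom belongs. Its x axis points along the lens axis towards the lens (25 degrees upwards), y is level.
- lens (a point): Centre of the front glass of the inspection camera; same axes as view_point (the camera looks along -x of this frame, slanting 25 degrees down). A white disc-shaped light of 72 mm diameter sits around the lens barrel, 16 mm behind the glass. The white camera is clamped to a pole (18 mm diameter, 490 mm tall, on a base plate 140 x 140 x 14 mm fixed to the table) whose axis stands 98 mm behind the lens, level distance, in the direction of the camera's back.
- flat_can_a_at (a point): Flattened drinks can in the tray, a disc of 66 mm diameter, 20 mm thick; its centre. Leave it.
- flat_can_b_at (a point): Flattened drinks can in the tray, a disc of 66 mm diameter, 24 mm thick; its centre. Leave it.
- flat_can_c_at (a point): Flattened drinks can on the table, a disc of 66 mm diameter, 20 mm thick; its centre. Leave it.
- food_tin_at (a point): Low steel food tin in the tray, 74 mm diameter, 40 mm high; its centre. Leave it.
- bottle_can_at (a point): Upright aluminium drinks bottle on the table, 66 mm diameter, 165 mm high; 80 mm above its foot. Leave it.
- glass_jar_at (a point): Upright glass jar on the table, 72 mm diameter, 100 mm high; its centre. Leave it.
- screwdriver: Screwdriver, 190 mm long, lying on the table along its x axis, black handle to -x; origin under its middle. Leave it.
There are look-alikes about, which are no part of the job. Leave any pink or turquoise look-alike of the part that bears dimmer alone.

How it is judged:
By the outcome, as a careful person would: the job done as asked, in the order asked, and still so for the second after the job is handed in, while the arm keeps its last pose, push and grip.
It also fails if it takes over 56 s, if anything falls off the work surface, if the arm or the gripper's body presses on something with over 40 N, if the wrist force passes 120 N, or if a joint passes its speed limit or range.

### The arm

A 7-joint arm with a two-finger parallel gripper is mounted at the origin on the work surface. World frame = base frame: x ahead of the robot, y to its left, z up, the work surface at z = 0. Lengths are in m, angles in rad, forces in N, time in s.
With the tool pointing down it reaches from about 0.425 to 0.875 m from the base axis. Payload 4.7 kg.
Tool frame: the origin (TCP) lies midway between the tips of the shut fingers; the grasp point (between the pads) lies 19 mm behind it; x points along the fingers, z is the direction in which the jaws open and shut, and the axes are right-handed (so a half turn about x gives the same grasp; the last joint's range is limited). The gripper opens to 87 mm and grips with 3 to 60 N. Pads are 19 mm wide; open, the fingers measure 117 mm over their backs; the gripper's body (75 mm by 190 mm) begins 51 mm behind the grasp point.
Start: joints at [1.181, 0.321, -0.07, 1.45, 0.023, 1.371, -0.057], TCP at [0.255, -0.598, 0.197] pointing down, gripper open.
Joint ranges: [-2.86, 2.86], [-0.3, 2.09], [-1.38, 1.24], [0.06, 2.45], [-1.56, 4.7], [0.09, 2.05], [-2.69, 2.69]. Speed limits (rad/s): [2.57, 2.57, 3.14, 3.14, 3.14, 3.14, 3.14].

### API

Orientations are given as a rotation vector (axis times angle).
In Python, from bench import ctrl, vision, close_job gives the robot as it stands. The module is installed in compiled form; this text tells all that it offers.
- The arm moves only by the tool servo_tool, never from a script. Its argument "commands" is a list that holds one entry, the list of rows, each a list of 7 numbers: the turn, a rotation vector about the tool's x, y, z in degrees, then the shift along the tool's x, y, z in mm, then the finger opening in mm, from 0 to 87. In form: [[[wx, wy, wz, x, y, z, grip], ...]]. A call has 1 to 5 rows; each row is the pose to reach, as a shift and turn from the pose commanded when the call began, along the tool's axes at that moment; what a row does not reach only later rows make up. A row lasts 1/8 s, in which the tool goes at most 62.5 mm and 10.7 degrees, less where a joint would pass 70% of its speed; a pose out of reach is approached as far as the arm can. A call with a gripper value outside its range is refused whole. The fingers move at their own pace and stop on an object; "newtons" is the grip in N (left out, the last holds). Time passes only in rows, so rows that repeat a pose let the fingers close. It gives the time, the measured TCP pose, the force and the opening at its end, in the units of the state.
- ctrl.get_state(): the state, without advancing time (a new reading comes with each control period).
- vision.get_image(name): name is "scene" or "side" or "wrist"; returns the picture (400x640x3 uint8, red, green, blue); there is no depth.
- vision.camera_info(name): a dict with "fov_y" (degrees; the focal length in pixels is half the picture's height over the tangent of half this angle, whatever the lens; pixels are square), "cx", "cy" (the principal point, pixels), "pose" (4x4, takes a point from camera to world coordinates). Camera axes: x right, y down, z forward; pixel columns grow to the right and rows downward; lengths in m; the calibration is good to about 2 mm. A picture is of the moment at which its call begins: read the wrist's pose just before it. camera_info takes no time and is no camera call; for the wrist camera it gives the pose at the moment of the call.
- close_job(): hands the job in, once; it reports no verdict.
The state is a dict: "time": time; "joint_positions": joint angles; "qd": joint speeds; "joint_torque": joint torques, N m; "position": TCP position; "tool_rot": TCP orientation; "ft_force": force on the tool from outside, world axes, zero at the start; "torque": the same for the moment, N m; "grip_width": opening from 0.0 (shut) to 1.0 (fully open).
Only numpy, scipy, OpenCV 4.12 (cv2) and the standard library are available. Lean on these libraries where they do the work, as an engineer would, in place of code of your own. Each camera call takes 0.05 s, during which the arm holds its last target. There are 200 camera calls.

## Working session

There is one attempt and no reset: what is moved stays moved. The work goes in short steps, Python scripts to look and compute and a tool call to move; the robot and the scene stay as the last step left them, time stands still between calls to the robot, and variables do not carry over. Pictures are saved under pics/ and viewed, about 8 in all and at most 12, crops included, and the job is handed in when it is done.

Besides the shell and the picture viewer there is one more tool, called after "Call:" in YAML: its name, and indented under it one key for each argument. servo_tool: Moves the arm, as the interface text tells. Its arguments: {"type":"object","properties":{"commands":{"type":"array"},"newtons":{"type":"number"}},"required":["commands"]}

```bash
mkdir -p pics; cat > h.py <<'E'
import numpy as np, cv2
from scipy.spatial.transform import Rotation as R
from bench import ctrl, vision, close_job
def K(n):
    i=vision.camera_info(n); f=200/np.tan(np.radians(i['fov_y']/2)); return f,i['cx'],i['cy'],np.array(i['pose'])
def ray(n,u,v,k=None):
    f,cx,cy,P=k or K(n); d=P[:3,:3]@np.array([(u-cx)/f,(v-cy)/f,1]); return P[:3,3],d/np.linalg.norm(d)
def onz(n,u,v,z,k=None):
    o,d=ray(n,u,v,k); return o+d*(z-o[2])/d[2]
def proj(n,p,k=None):
    f,cx,cy,P=k or K(n); c=P[:3,:3].T@(np.array(p)-P[:3,3]); return np.array([f*c[0]/c[2]+cx,f*c[1]/c[2]+cy])
def tri(*rs):
    A=np.zeros((3,3));b=np.zeros(3)
    for o,d in rs:
        M=np.eye(3)-np.outer(d,d);A+=M;b+=M@o
    x=np.linalg.solve(A,b); return x,[np.linalg.norm((np.eye(3)-np.outer(d,d))@(x-o)) for o,d in rs]
def snap(n,name):
    im=vision.get_image(n); cv2.imwrite('pics/'+name,im[:,:,::-1]); return im
E
python3 - <<'E'
from h import *
for n in('scene','side'):
    snap(n,n+'0.png'); i=vision.camera_info(n); print(n,i['fov_y'],i['cx'],i['cy'],np.round(i['pose'],3).tolist())
s=ctrl.get_state(); print(s['time'],s['position'],R.from_rotvec(s['tool_rot']).as_matrix().round(3).tolist())
E
```

```text
scene 52.71486865122022 317.9459226886314 202.09568702674096 [[0.381, 0.537, -0.752, 1.36], [0.924, -0.23, 0.304, -0.329], [-0.009, -0.812, -0.584, 0.901], [0.0, 0.0, 0.0, 1.0]]
side 42.37699494980868 319.7049007951939 199.9240415591688 [[-0.796, -0.425, 0.431, -0.194], [-0.605, 0.576, -0.55, 0.951], [-0.014, -0.698, -0.716, 1.433], [0.0, 0.0, 0.0, 1.0]]
0.1 [ 0.25515092 -0.59724179  0.19589629] [[-0.001, 0.92, 0.393], [0.002, 0.393, -0.92], [-1.0, -0.0, -0.002]]
```

View pics/scene0.png

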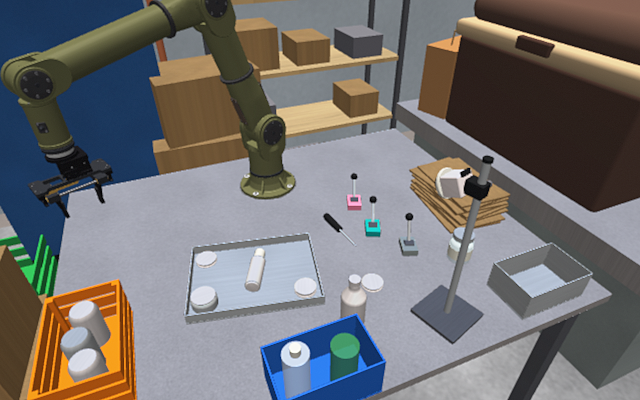

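View pics/side0.png

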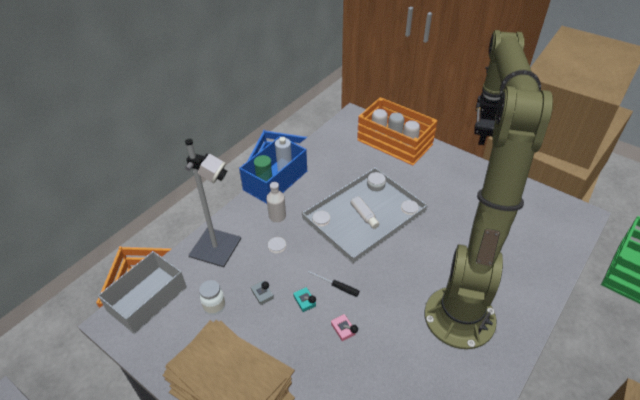

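The scene image shows the grey dimmer at block (409,248), ball (409,217). Its look-alikes are turquoise at (373,227) and pink at (354,201). The spray can is in the tray at (256,268), cap end at (260,252). Its look-alikes are the bottle at (353,300), the cans in the blue box at (295,365) and the cans in the orange crate at (85,340). By the description I choose the grey dimmer and the can lying in the tray, and check both in a crop.

```bash
python3 - <<'E'
import cv2,numpy as np
s=cv2.imread('pics/scene0.png');d=cv2.imread('pics/side0.png')
def c(im,x,y,w,h,k=5): 
    return cv2.resize(im[y:y+h,x:x+w],(400,300),interpolation=cv2.INTER_CUBIC)
m=np.vstack([np.hstack([c(s,220,235,80,60),c(s,425,150,80,60)]),np.hstack([c(d,330,180,80,60),c(d,175,130,80,60)])])
cv2.imwrite('pics/crop1.png',m)
m=np.hstack([c(s,370,205,80,60),c(d,230,265,80,60)])
cv2.imwrite('pics/crop2.png',m)
E
```

```text
(no output)
```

View pics/crop1.png

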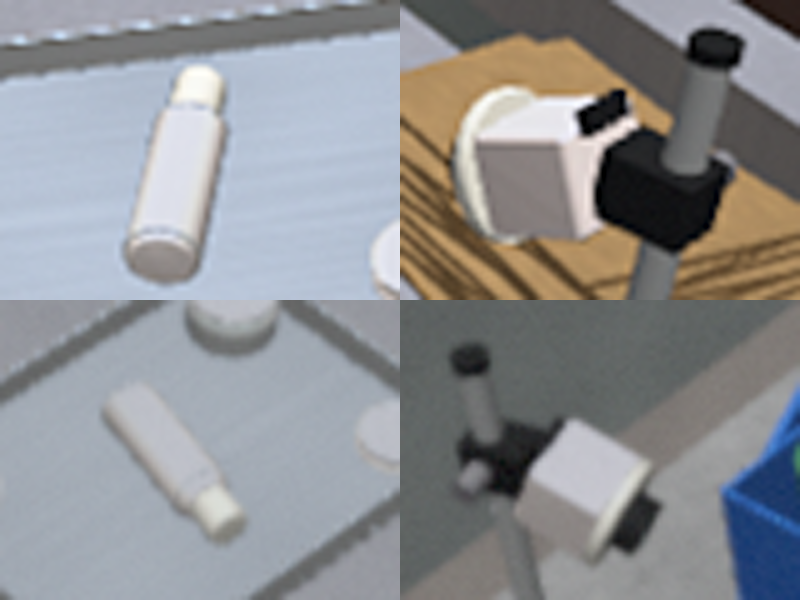

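View pics/crop2.png

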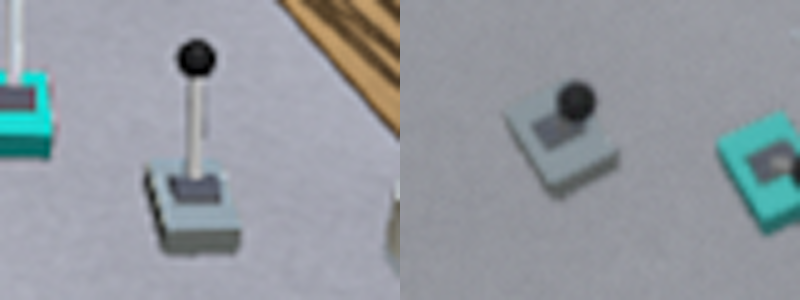

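The crops confirm the choice. The spray can is plain with a white cap, bottom at about (252,286) and cap at about (260,251) in scene. The grey lever's ball is at (409,216.6) in scene and (265.4,285.4) in side. The camera's light disc is at about (445,182) in scene and its lens at about (225,174) in side.

```bash
python3 - <<'E'
from h import *
np.set_printoptions(precision=4,suppress=True)
S=lambda u,v,x,y:('scene',u/5+x,v/5+y)
D=lambda u,v,x,y:('side',u/5+x,v/5+y)
T=lambda a,b:tri(ray(*a),ray(*b))
print('ball',T(S(195,58,370,205),D(177,102,230,265)))
print('cap',T(S(200,82,220,235),D(230,222,330,180)))
print('bot',T(S(162,258,220,235),D(125,98,330,180)))
print('shoulder', [onz(*S(u,v,220,235),.0265) for u,v in((162,105),(224,112),(130,240),(200,250))])
for n,c in(('sc',[S(u,v,370,205) for u,v in((145,162),(215,162),(240,228),(162,232))]),('sd',[D(u,v,230,265) for u,v in((107,112),(170,85),(218,150),(157,185))])):
    P=np.array([onz(*q,.025) for q in c]);print(n,P[:,:2].tolist(),P.mean(0),np.linalg.norm(np.roll(P,-1,0)-P,axis=1))
# pole
print('poletop',T(S(315,35,425,150),D(70,45,175,130)))
print('disc',T(S(100,163,425,150),D(218,210,175,130)))
print('base sc',[onz('scene',u,v,.014)[:2] for u,v in((411,313),(447,287),(483,315),(446,340))])
print('base sd',[onz('side',u,v,.014)[:2] for u,v in((190,252),(210,229),(240,238),(221,264))])
for nm,a,b in(('bottle',0,0),):pass
print('flatc',onz('scene',372,282,.02),'bottle foot',onz('scene',353,318,0),'jar',onz('scene',461,240,.09))
print('tray',[onz('scene',u,v,.035)[:2] for u,v in((192,240),(311,234),(324,297),(187,317))])
E
```

```text
ball (array([0.5195, 0.3253, 0.102 ]), [np.float64(0.0012698122709819983), np.float64(0.001269812270982122)])
cap (array([ 0.4122, -0.1468,  0.0307]), [np.float64(0.0019758813065058234), np.float64(0.001975881306505917)])
bot (array([ 0.5454, -0.207 ,  0.0288]), [np.float64(0.001777260021816671), np.float64(0.001777260021816619)])
shoulder [array([ 0.4206, -0.1724,  0.0265]), array([ 0.4419, -0.1383,  0.0265]), array([ 0.5239, -0.2189,  0.0265]), array([ 0.5473, -0.1835,  0.0265])]
sc [[0.5218853895334236, 0.2976516716604154], [0.5399162973382707, 0.34005809541288445], [0.6004171676067791, 0.3190421881366947], [0.5843291277219412, 0.27162233826388527]] [0.5616 0.3071 0.025 ] [0.0461 0.064  0.0501 0.0677]
sd [[0.5915546371863337, 0.3214343686640546], [0.5726087310948665, 0.2806234670173886], [0.5137431254014777, 0.3002439393727909], [0.5277188571479137, 0.34377150580974614]] [0.5514 0.3115 0.025 ] [0.045  0.062  0.0457 0.0676]
poletop (array([0.8261, 0.2588, 0.4937]), [np.float64(0.0013977254810452677), np.float64(0.0013977254810453002)])
disc (array([0.7475, 0.2365, 0.3906]), [np.float64(0.0006528628284837385), np.float64(0.0006528628284838549)])
base sc [array([0.7937, 0.1692]), array([0.7546, 0.3167]), array([0.8746, 0.3439]), array([0.9006, 0.2039])]
base sd [array([0.8725, 0.3353]), array([0.8934, 0.2175]), array([0.7753, 0.1834]), array([0.7473, 0.3077])]
flatc [0.6577 0.1231 0.02  ] bottle foot [ 0.7379  0.0222 -0.    ] jar [0.6677 0.417  0.09  ]
tray [array([ 0.2791, -0.3362]), array([0.403 , 0.0324]), array([ 0.6672, -0.0336]), array([ 0.5892, -0.3937])]
```

Estimates so far:
- **Dimmer:** pivot about (0.556, 0.309), block yaw about -20°.
- **Can:** mid about (0.479, -0.177), axis azimuth about -24°.
- **Lens:** about (0.733, 0.233, 0.384), facing azimuth 195.5°.

I move toward the dimmer first.

Call:
servo_tool:
  commands:
    - [[-47,0,0,-80,270,-150,87],[-47,0,0,-80,270,-150,87],[-47,0,0,-80,270,-150,87],[-47,0,0,-80,270,-150,87],[-47,0,0,-80,270,-150,87]]

```text
time: 0.72
position: [0.4415, -0.357, 0.2754]
tool_rot: [0.27, 1.554, -0.27]
ft_force: [0.3, -0.6, 0.4]
grip_width: 0.999
```

```bash
cat > st.py <<'E'
from h import *
import sys
s=ctrl.get_state(); M=R.from_rotvec(s['tool_rot']).as_matrix(); p=np.array(s['position'])
print(s['time'],p.round(4),'w',s['grip_width']*87); print(M.round(3).tolist(),np.round(s['joint_positions'],2),np.round(s['ft_force'],1))
def go(pt,Mt=None):
    "tool-frame shift mm and rotvec deg to target"
    r=R.from_matrix(M.T@Mt).as_rotvec(degrees=True) if Mt is not None else 0
    print('rot',np.round(r,2),'shift',(M.T@(np.array(pt)-p)*1000).round(1))
def down(az):
    "tool x down, z at azimuth az deg"
    a=np.radians(az);z=np.array([np.cos(a),np.sin(a),0]);x=np.array([0,0,-1.]);return np.c_[x,np.cross(z,x),z]
E
python3 -c "
from st import *
go([.51,.26,.25],down(-20))"
```

```text
0.725 [ 0.4415 -0.357   0.2754] w 86.95612451085442
[[-0.0, 0.337, 0.942], [-0.0, 0.942, -0.337], [-1.0, -0.0, -0.0]] [ 0.94  0.14 -0.34  1.53  0.05  1.49  0.25] [ 0.3 -0.6  0.4]
rot [ 0.31 -0.02  0.01] shift [  25.4  604.  -143.4]
```

Call:
servo_tool:
  commands:
    - [[0,0,0,10,302,-30,87],[0,0,0,10,302,-30,87],[0,0,0,10,302,-30,87],[0,0,0,10,302,-30,87],[0,0,0,10,302,-30,87]]

```text
time: 1.35
position: [0.5152, -0.0619, 0.265]
tool_rot: [0.271, 1.554, -0.271]
ft_force: [0.5, -0.1, -0.4]
grip_width: 0.997
```

Call:
servo_tool:
  commands:
    - [[0,0,0,15,302,-113,87],[0,0,0,15,302,-113,87],[0,0,0,15,302,-113,87],[0,0,0,15,302,-113,87],[0,0,0,15,302,-113,87]]

```text
time: 1.98
position: [0.5114, 0.2491, 0.2504]
tool_rot: [0.272, 1.553, -0.273]
ft_force: [-0.4, -0.4, 0.2]
grip_width: 1.0
```

Call:
servo_tool:
  commands:
    - [[0,0,0,0,8,0,87],[0,0,0,0,8,0,87],[0,0,0,0,8,0,87]]

```text
time: 2.35
position: [0.5151, 0.2529, 0.2503]
tool_rot: [0.273, 1.553, -0.276]
ft_force: [-0.1, -1.2, 0.3]
grip_width: 0.998
```

```bash
python3 -c "
from st import *
print(np.round(vision.camera_info('wrist')['pose'],3).tolist(),vision.camera_info('wrist')['fov_y'])
k=K('wrist');np.savez('k1.npz',f=k[0],cx=k[1],cy=k[2],P=k[3])
snap('wrist','w1.png')
for q in([.5195,.3253,.102],[.556,.309,.022]):print(proj('wrist',q))
"
```

```text
2.35 [0.5151 0.2529 0.2503] w 86.79276972628685
[[-0.0, 0.343, 0.939], [-0.001, 0.939, -0.343], [-1.0, -0.001, 0.0]] [ 0.24  0.23 -0.86  1.54  0.17  1.46 -0.98] [-0.1 -1.2  0.3]
[[0.939, -0.332, -0.09, 0.539], [-0.344, -0.907, -0.244, 0.319], [-0.0, 0.259, -0.966, 0.439], [0.0, 0.0, 0.0, 1.0]] 58.7841375530018
[300.33089855 108.45605601]
[339.76525084 110.79562753]
```

View pics/w1.png

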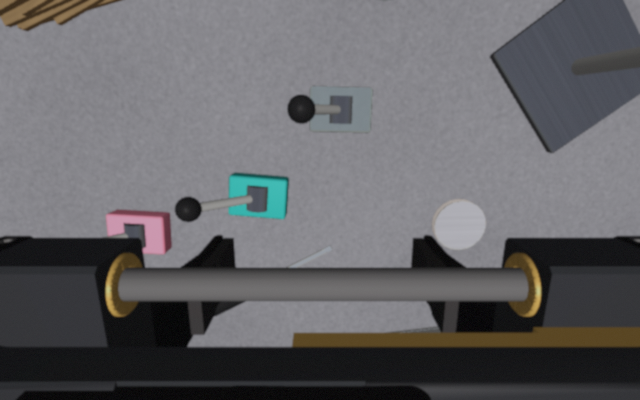

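The wrist view shows the grey block centred at (341,109) and its ball at (301,109). The turquoise and pink levers are at (257,198) and (135,232), well apart.

```bash
python3 -c "
from st import *
k=K('wrist')
C=np.array([onz('wrist',*q,.025) for q in((311.5,86.5),(372,88),(371,132),(309,130))])
print(C, np.linalg.norm(np.roll(C,-1,0)-C,axis=1)); c=C.mean(0)
for a,b in((0,1),(3,2)): d=C[b]-C[a];print(np.degrees(np.arctan2(d[1],d[0])))
print(c, onz('wrist',301,109,.102),onz('wrist',341,109,.035))
h=(c+onz('wrist',301,109,.102))/2
go([h[0],h[1],.10],down(-21.5)); go([c[0],c[1],.10],down(-21.5))
"
```

```text
2.4 [0.5151 0.2529 0.2505] w 87.29413385910665
[[-0.0, 0.343, 0.939], [-0.001, 0.939, -0.343], [-1.0, -0.001, 0.0]] [ 0.24  0.23 -0.86  1.54  0.17  1.46 -0.98] [-0.5  0.3 -0. ]
[[0.53511057 0.34448209 0.025     ]
 [0.59765328 0.3198615  0.025     ]
 [0.58166082 0.27456628 0.025     ]
 [0.51574894 0.30112791 0.025     ]] [0.06721431 0.04803557 0.07106263 0.04748113]
-21.487593280462445
-21.94879433943121
[0.5575434  0.31000945 0.025     ] [0.51990301 0.32463844 0.102     ] [0.55738716 0.31064248 0.035     ]
rot [1.45 0.03 0.07] shift [1.504e+02 6.880e+01 1.000e-01]
rot [1.45 0.03 0.07] shift [150.4  68.4  20.2]
```

Call:
servo_tool:
  commands:
    - [[1.5,0,0,30,68,0,87],[1.5,0,0,30,68,0,87],[1.5,0,0,90,68,0,87],[1.5,0,0,130,68,0,87],[1.5,0,0,155,68,0,87]]

```text
time: 3.02
position: [0.5373, 0.3163, 0.0936]
tool_rot: [0.292, 1.552, -0.297]
ft_force: [-0.6, -0.3, -0.3]
grip_width: 0.999
```

```bash
python3 -c "
from st import *
go([.5574,.3101,.095],down(-21.7))"
```

```text
3.025 [0.5373 0.3163 0.0936] w 86.90529485063853
[[-0.002, 0.366, 0.931], [-0.003, 0.931, -0.366], [-1.0, -0.003, -0.001]] [ 0.07  0.46 -0.82  1.62  0.35  1.22 -1.2 ] [-0.6 -0.3 -0.3]
rot [ 0.22 -0.04  0.18] shift [-1.4  1.6 20.9]
```

Call:
servo_tool:
  commands:
    - [[0,0,0,-1,1.5,7,87],[0,0,0,-1,1.5,14,87],[0,0,0,-1,1.5,21,87],[0,0,0,-1,1.5,21,60],[0,0,0,-1,1.5,21,45]]
  newtons: 3

```text
time: 3.65
position: [0.5576, 0.3131, 0.0971]
tool_rot: [0.293, 1.551, -0.292]
ft_force: [-0.0, -0.3, -0.5]
grip_width: 0.855
```

Call:
servo_tool:
  commands:
    - [[0,0,0,0,0,0,36],[0,0,0,0,0,0,30],[0,0,0,0,0,0,26],[0,0,0,0,0,0,26],[0,0,0,0,0,0,26]]
  newtons: 3

```text
time: 4.28
position: [0.5576, 0.3128, 0.0966]
tool_rot: [0.292, 1.551, -0.293]
ft_force: [0.2, 0.1, 0.1]
grip_width: 0.33
```

```bash
python3 -c "
from st import *
go([.5574,.3101,.095],down(-21.7))"
```

```text
4.275 [0.5576 0.3128 0.0966] w 28.74725197767888
[[-0.0, 0.364, 0.931], [-0.0, 0.931, -0.364], [-1.0, -0.0, 0.0]] [ 0.07  0.49 -0.81  1.58  0.37  1.24 -1.18] [0.2 0.1 0.1]
rot [0.34 0.   0.01] shift [ 1.6 -2.6  0.8]
```

Call:
servo_tool:
  commands:
    - [[0,0,0,0,0,0,24],[0,0,0,0,0,0,24],[0,0,0,0,0,0,24]]
  newtons: 3

```text
time: 4.65
position: [0.5576, 0.3129, 0.0966]
tool_rot: [0.292, 1.551, -0.293]
ft_force: [-0.1, 0.1, -0.6]
grip_width: 0.275
```

Call:
servo_tool:
  commands:
    - [[0,0,0,0,0,0,60],[0,0,0,0,0,0,60],[0,0,0,0,0,0,60],[0,0,0,-30,0,0,60],[0,0,0,-60,0,0,60]]

```text
time: 5.28
position: [0.5573, 0.3127, 0.157]
tool_rot: [0.292, 1.552, -0.293]
ft_force: [0.4, 0.6, 0.3]
grip_width: 0.674
```

Call:
servo_tool:
  commands:
    - [[0,0,0,-50,-30,0,87],[0,0,0,-100,-70,-10,87],[0,0,0,-100,-70,-10,87],[0,0,0,-100,-70,-10,87]]

```text
time: 5.78
position: [0.5228, 0.2511, 0.2565]
tool_rot: [0.293, 1.55, -0.293]
ft_force: [0.3, 0.1, 0.2]
grip_width: 0.984
```

```bash
python3 -c "
from st import *
b=snap('wrist','w2.png')
for q in([.5574,.3101,.112],[.5574,.3101,.025]):print(proj('wrist',q))
u,v=proj('wrist',[.5574,.3101,.1]).astype(int)
c=b[max(v-50,0):v+50,u-60:u+60]
s=vision.get_image('scene');d=vision.get_image('side')
rs=lambda x:cv2.resize(x,(400,300),interpolation=cv2.INTER_CUBIC)
print('off',u-60,max(v-50,0))
m=np.hstack([rs(s[205:265,370:450]),rs(d[265:325,230:310])])
m=np.vstack([m,np.hstack([rs(c),np.zeros((300,400,3),np.uint8)])])
cv2.imwrite('pics/c3.png',m[:,:,::-1])
"
```

```text
5.775 [0.5228 0.2511 0.2565] w 85.62835597900191
[[0.001, 0.365, 0.931], [-0.0, 0.931, -0.365], [-1.0, -0.0, 0.001]] [ 0.25  0.24 -0.88  1.51  0.19  1.47 -1.01] [0.3 0.1 0.2]
[335.42006766 110.79365528]
[332.93238653 110.16663259]
off 275 60
```

View pics/c3.png

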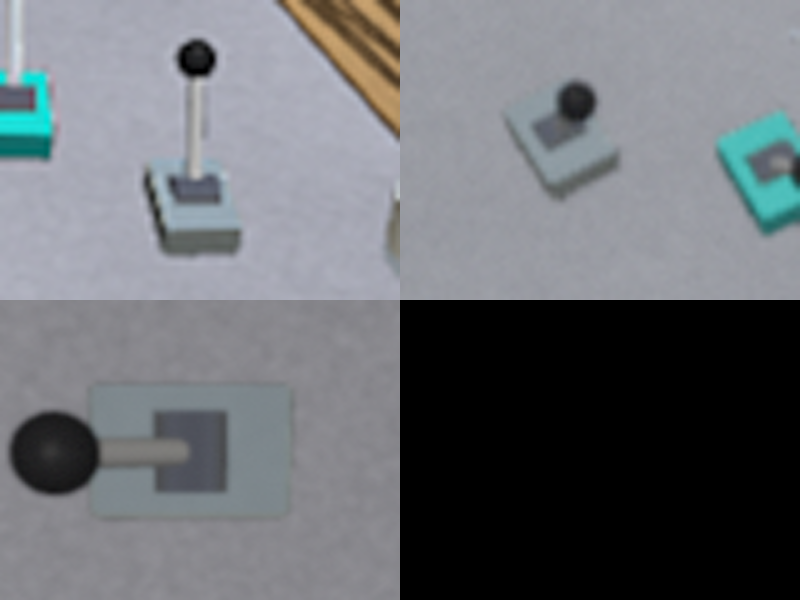

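The ball has not moved: it is still at (195,58) in the scene crop and the rod still leans. The fingers closed to 24 mm on nothing. I check where the fingertips really are against the picture.

```bash
python3 -c "
from st import *
print('ball now',onz('wrist',291.5,110.7,.102),onz('wrist',291.5,110.7,.091))
for x in(0,-.019,-.07):
  for z in(-.0435,.0435): print(x,z,proj('wrist',p+M@np.array([x,0,z])))
for n in('scene','side'): print(n,proj(n,p),[proj(n,p+M@np.array([0,0,z])) for z in(-.0435,.0435)])
s=vision.get_image('scene');d=vision.get_image('side');w=vision.get_image('wrist')
rs=lambda x,a,b:cv2.resize(x,(a,b),interpolation=cv2.INTER_CUBIC)
a=proj('scene',p).astype(int);b=proj('side',p).astype(int);print(a,b)
m=np.hstack([rs(s[a[1]-75:a[1]+75,a[0]-100:a[0]+100],400,300),rs(d[b[1]-75:b[1]+75,b[0]-100:b[0]+100],400,300)])
m=np.vstack([m,np.hstack([rs(w[200:350,150:350],400,300),rs(w[200:350,350:550],400,300)])])
cv2.imwrite('pics/c4.png',m[:,:,::-1])
"
```

```text
5.925 [0.5222 0.2516 0.255 ] w 86.51089872700902
[[-0.003, 0.363, 0.932], [-0.0, 0.932, -0.363], [-1.0, -0.001, -0.002]] [ 0.25  0.25 -0.88  1.52  0.19  1.47 -1.01] [-0.6 -0.3 -0.2]
ball now [0.51904575 0.32524776 0.102     ] [0.51810673 0.32551958 0.091     ]
0 -0.0435 [245.97126591 236.55075943]
0 0.0435 [400.16931485 236.37387361]
-0.019 -0.0435 [238.19589663 249.50450907]
-0.019 0.0435 [407.94849134 249.31536531]
-0.07 -0.0435 [206.69193253 301.99005017]
-0.07 0.0435 [439.47417628 301.76171234]
scene [393.95978658 181.88036505] [array([391.48506259, 174.02877474]), array([396.58629614, 190.21352746])]
side [276.10605127 238.74407609] [array([283.10361791, 248.39298703]), array([269.34343601, 229.41913847])]
[393 181] [276 238]
```

View pics/c4.png

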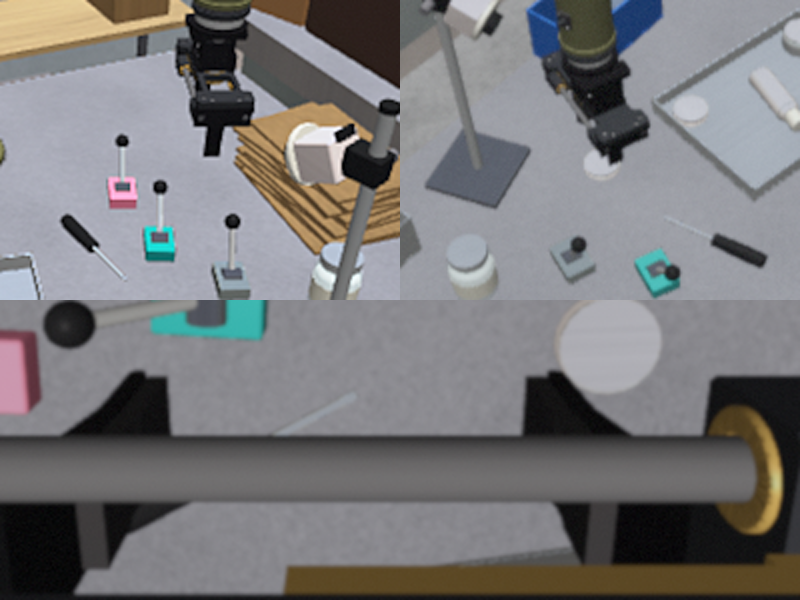

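That explains it. The linkage fingers retract by about 20 mm when open, with the tips at about row 254 equivalent, so they passed over the ball. I redo this about 22 mm lower.

```bash
python3 -c "
from st import *
go([.539,.3172,.073],down(-21.7))"
```

```text
6.075 [0.5223 0.2517 0.2554] w 86.56671434490234
[[-0.002, 0.363, 0.932], [0.0, 0.932, -0.363], [-1.0, -0.001, -0.002]] [ 0.25  0.25 -0.88  1.51  0.19  1.47 -1.01] [-0.4 -0.8  0.1]
rot [ 0.4  -0.12  0.05] shift [182.4  67.2  -7.9]
```

Call:
servo_tool:
  commands:
    - [[0.4,0,0,20,67,-8,87],[0.4,0,0,60,67,-8,87],[0.4,0,0,110,67,-8,87],[0.4,0,0,150,67,-8,87],[0.4,0,0,182,67,-8,87]]

```text
time: 6.7
position: [0.5387, 0.3165, 0.0718]
tool_rot: [0.296, 1.553, -0.299]
ft_force: [-0.2, 0.1, 0.1]
grip_width: 0.998
```

```bash
python3 -c "
from st import *
go([.5574,.3101,.075],down(-21.7))"
```

```text
6.7 [0.5387 0.3165 0.0718] w 86.82414036466062
[[-0.003, 0.37, 0.929], [-0.001, 0.929, -0.37], [-1.0, -0.002, -0.002]] [ 0.07  0.49 -0.83  1.64  0.38  1.19 -1.23] [-0.2  0.1  0.1]
rot [-0.02 -0.13  0.1 ] shift [-3.2  1.  19.8]
```

Call:
servo_tool:
  commands:
    - [[0,0,0,0,0.5,7,87],[0,0,0,0,0.5,14,87],[0,0,0,0,0.5,20,87],[0,0,0,0,0.5,20,60],[0,0,0,0,0.5,20,45]]
  newtons: 3

```text
time: 7.32
position: [0.5586, 0.3101, 0.0753]
tool_rot: [0.298, 1.55, -0.297]
ft_force: [-0.7, 0.4, 0.6]
grip_width: 0.856
```

Call:
servo_tool:
  commands:
    - [[0,0,0,0,0,0,36],[0,0,0,0,0,0,30],[0,0,0,0,0,0,24],[0,0,0,0,0,0,24],[0,0,0,0,0,0,24]]
  newtons: 3

```text
time: 7.95
position: [0.5586, 0.3096, 0.0746]
tool_rot: [0.298, 1.55, -0.298]
ft_force: [-1.5, -0.1, 0.5]
grip_width: 0.313
```

Call:
servo_tool:
  commands:
    - [[0,0,0,0,0,0,24],[0,0,0,0,0,0,24],[0,0,0,0,0,0,24]]
  newtons: 3

```text
time: 8.32
position: [0.5586, 0.3095, 0.0746]
tool_rot: [0.298, 1.55, -0.298]
ft_force: [-0.7, 0.8, 0.8]
grip_width: 0.296
```

```bash
python3 -c "
from st import *
go([.5574,.3101,.075],down(-21.7))"
```

```text
8.325 [0.5586 0.3095 0.0746] w 25.721792942750678
[[0.0, 0.371, 0.929], [-0.0, 0.929, -0.371], [-1.0, -0.0, 0.0]] [ 0.08  0.51 -0.82  1.6   0.39  1.2  -1.2 ] [-0.7  0.8  0.8]
rot [-0.07  0.01  0.01] shift [-0.4  0.1 -1.3]
```

The ball is gripped (25.7 mm). I centre it by 1.3 mm, open, rise and look.

Call:
servo_tool:
  commands:
    - [[0,0,0,0,0,-1.3,24],[0,0,0,0,0,-1.3,24],[0,0,0,0,0,-1.3,60],[0,0,0,0,0,-1.3,60],[0,0,0,0,0,-1.3,60]]
  newtons: 3

```text
time: 8.95
position: [0.5571, 0.3102, 0.0746]
tool_rot: [0.298, 1.55, -0.298]
ft_force: [-0.1, 0.9, -0.0]
grip_width: 0.55
```

Call:
servo_tool:
  commands:
    - [[0,0,0,-20,0,0,60],[0,0,0,-60,0,0,60],[0,0,0,-120,-30,0,87],[0,0,0,-180,-70,-30,87],[0,0,0,-180,-70,-30,87]]

```text
time: 9.57
position: [0.5033, 0.2572, 0.2598]
tool_rot: [0.299, 1.544, -0.296]
ft_force: [-0.3, 0.1, -0.0]
grip_width: 0.936
```

```bash
python3 -c "
from st import *
b=snap('wrist','w5.png')
for q in([.5574,.3101,.112],[.5574,.3101,.025]):print(proj('wrist',q))
u,v=proj('wrist',[.5574,.3101,.1]).astype(int)
c=b[max(v-50,0):max(v-50,0)+100,u-60:u+60]
s=vision.get_image('scene');d=vision.get_image('side')
rs=lambda x:cv2.resize(x,(400,300),interpolation=cv2.INTER_CUBIC)
print('off',u-60,max(v-50,0))
m=np.hstack([rs(s[205:265,370:450]),rs(d[265:325,230:310])])
m=np.vstack([m,np.hstack([rs(c),np.zeros((300,400,3),np.uint8)])])
cv2.imwrite('pics/c5.png',m[:,:,::-1])
"
```

```text
9.575 [0.5033 0.2572 0.2598] w 81.44276147546141
[[0.006, 0.37, 0.929], [0.001, 0.929, -0.37], [-1.0, 0.003, 0.006]] [ 0.28  0.2  -0.92  1.55  0.17  1.46 -1.02] [-0.3  0.1 -0. ]
[355.14846535 109.03821719]
[348.06338702 109.07250804]
off 293 59
```

View pics/c5.png

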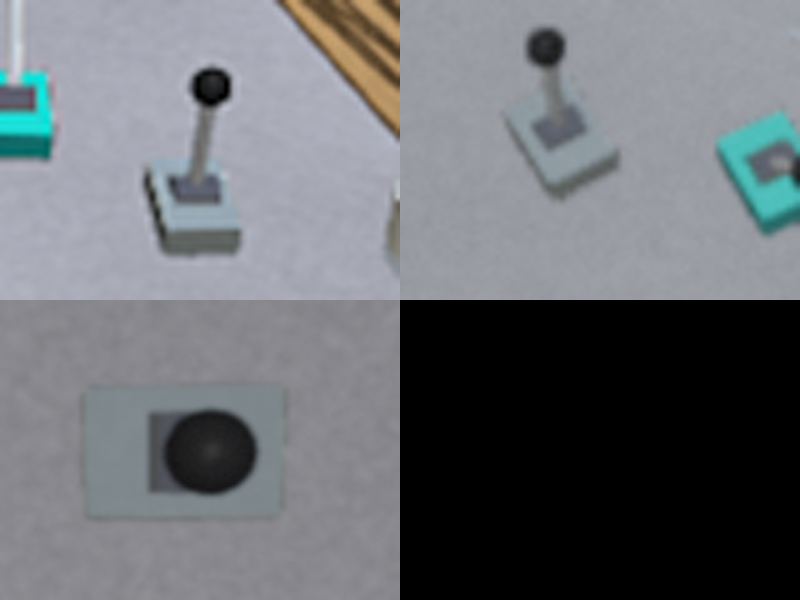

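The lever is vertical now: the ball is at (356.3,109.7) against a predicted (355.1,109.0) for exactly upright, about 0.01 rad off. Next I move over the can.

Call:
servo_tool:
  commands:
    - [[10,0,0,0,-50,-10,87],[20,0,0,0,-100,-20,87],[30,0,0,0,-150,-20,87],[40,0,0,0,-190,-20,87],[46,0,0,0,-210,-20,87]]

```text
time: 10.35
position: [0.4063, 0.0664, 0.2539]
tool_rot: [0.923, 1.367, -0.925]
ft_force: [0.6, 0.2, 0.5]
grip_width: 1.003
```

```bash
python3 -c "
from st import *
go([.43,-.155,.25],down(-114))"
```

```text
10.35 [0.4063 0.0664 0.2539] w 87.24616280572945
[[-0.001, 0.928, 0.372], [-0.0, 0.372, -0.928], [-1.0, -0.001, -0.0]] [ 0.6  -0.25 -0.68  1.88 -0.16  1.46 -1.24] [0.6 0.2 0.5]
rot [4.585e+01 3.000e-02 7.000e-02] shift [  4.  -60.4 214.4]
```

Call:
servo_tool:
  commands:
    - [[8,0,0,0,20,40,87],[16,0,0,0,20,85,87],[26,0,0,2,0,130,87],[36,0,0,4,-30,175,87],[46,0,0,4,-60,214,87]]

```text
time: 10.98
position: [0.432, -0.1538, 0.2493]
tool_rot: [1.511, 0.983, -1.513]
ft_force: [1.8, -0.3, 0.7]
grip_width: 1.002
```

Call:
servo_tool:
  commands:
    - [[0,0,0,0,0,0,87],[0,0,0,0,0,0,87]]

```text
time: 11.22
position: [0.4328, -0.1512, 0.2499]
tool_rot: [1.507, 0.987, -1.507]
ft_force: [-0.5, -0.6, 0.4]
grip_width: 1.001
```

```bash
python3 -c "
from st import *
go([.43,-.155,.25],down(-114))
snap('wrist','w6.png')
print(proj('wrist',[.4122,-.1468,.0265]),proj('wrist',[.5454,-.207,.0265]))
"
```

```text
11.225 [ 0.4328 -0.1512  0.2499] w 87.07854148580418
[[-0.001, 0.916, -0.401], [0.002, -0.401, -0.916], [-1.0, -0.002, -0.001]] [ 0.85 -0.1  -0.53  1.8  -0.05  1.43 -1.65] [-0.5 -0.6  0.4]
rot [ 0.34 -0.06  0.09] shift [-0.1 -1.   4.6]
[326.72125594 187.12998094] [328.65063727  54.99061744]
```

View pics/w6.png

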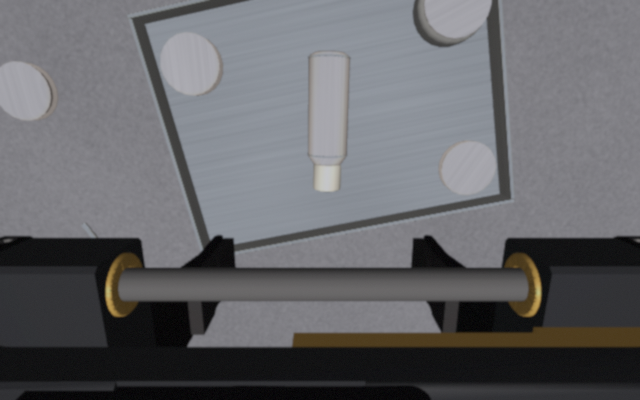

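The can lies along the image column: bottom edge at (329,52), cap end at (327,191), body edges at x about 308.5 and 349.

```bash
python3 -c "
from st import *
b=onz('wrist',329,52.5,.047);c=onz('wrist',327,191,.041);d=(b-c);print(b,c,np.linalg.norm(d[:2]),np.degrees(np.arctan2(d[1],d[0])))
e=[onz('wrist',u,v,.0265)for u,v in((308.5,70),(349.7,70),(308.3,145),(348.0,145))]
q=(e[0]+e[1]-e[2]-e[3])/2;print(e,np.degrees(np.arctan2(q[1],q[0])))
m=(b+c)/2;print(m)
az=np.degrees(np.arctan2(d[1],d[0]))
go([m[0],m[1],.009],down(az-90))
"
```

```text
11.275 [ 0.433  -0.1507  0.2501] w 86.60285033953382
[[-0.001, 0.916, -0.4], [0.001, -0.4, -0.916], [-1.0, -0.001, -0.001]] [ 0.85 -0.1  -0.53  1.8  -0.05  1.43 -1.65] [0.5 0.9 0.4]
[ 0.54505709 -0.20689657  0.047     ] [ 0.41089875 -0.14642204  0.041     ] 0.1471585125321663 -24.264415676605452
[array([ 0.54022642, -0.18077304,  0.0265    ]), array([ 0.52216324, -0.22198856,  0.0265    ]), array([ 0.46623585, -0.14716602,  0.0265    ]), array([ 0.44788694, -0.1890398 ,  0.0265    ])] -24.17492444217878
[ 0.47797792 -0.17665931  0.044     ]
rot [ 0.68 -0.04  0.07] shift [241.1  51.9   6. ]
```

Call:
servo_tool:
  commands:
    - [[0.7,0,0,40,52,6,87],[0.7,0,0,90,52,6,87],[0.7,0,0,140,52,6,87],[0.7,0,0,180,52,6,87],[0.7,0,0,205,52,6,87]]
  newtons: 20

```text
time: 11.9
position: [0.4772, -0.1761, 0.0435]
tool_rot: [1.513, 0.981, -1.515]
ft_force: [0.2, 1.0, 0.3]
grip_width: 0.998
```

Call:
servo_tool:
  commands:
    - [[0,0,0,15,0,0,87],[0,0,0,30,0,0,87],[0,0,0,39,0,0,87],[0,0,0,39,0,0,87]]

```text
time: 12.4
position: [0.4776, -0.1785, 0.0065]
tool_rot: [1.516, 0.977, -1.517]
ft_force: [0.7, -0.6, -0.3]
grip_width: 1.0
```

```bash
python3 -c "
from st import *
go([.478,-.1768,.006],down(-24.2-90))
"
```

```text
12.4 [ 0.4776 -0.1785  0.0065] w 86.95997694965554
[[-0.0, 0.91, -0.414], [0.0, -0.414, -0.91], [-1.0, -0.0, 0.0]] [ 0.8   0.25 -0.54  1.98  0.16  0.95 -1.82] [ 0.7 -0.6 -0.3]
rot [-0.25  0.    0.03] shift [ 0.5 -0.3 -1.7]
```

Call:
servo_tool:
  commands:
    - [[0,0,0,0,0,-1.5,60],[0,0,0,0,0,-1.5,50],[0,0,0,0,0,-1.5,44],[0,0,0,0,0,-1.5,40],[0,0,0,0,0,-1.5,35]]
  newtons: 20

```text
time: 13.02
position: [0.4783, -0.1773, 0.0067]
tool_rot: [1.516, 0.976, -1.516]
ft_force: [-0.6, 1.0, -0.6]
grip_width: 0.513
```

Call:
servo_tool:
  commands:
    - [[0,0,0,0,0,0,35],[0,0,0,0,0,0,35],[0,0,0,0,0,0,35],[0,0,0,0,0,0,35]]
  newtons: 20

```text
time: 13.52
position: [0.4785, -0.1771, 0.0068]
tool_rot: [1.516, 0.976, -1.516]
ft_force: [-0.4, 1.2, 1.4]
grip_width: 0.481
```

Call:
servo_tool:
  commands:
    - [[0,0,0,0,0,0,35],[0,0,0,-15,0,0,35],[0,0,0,-50,0,0,35],[0,0,0,-95,0,0,35],[0,0,0,-130,0,0,35]]
  newtons: 25

```text
time: 14.15
position: [0.4786, -0.1777, 0.1393]
tool_rot: [1.516, 0.974, -1.515]
ft_force: [0.3, -0.9, -0.6]
grip_width: 0.481
```

```bash
python3 -c "
from st import *
"
```

```text
14.15 [ 0.4786 -0.1777  0.1393] w 41.80505675044523
[[0.002, 0.91, -0.414], [-0.001, -0.414, -0.91], [-1.0, 0.002, 0.001]] [ 0.84  0.09 -0.56  1.85  0.05  1.21 -1.74] [ 0.3 -0.9 -0.6]
```

The can is lifted, opening steady at 41.8 mm. Before raising it, I check the lens model by overlaying it on the first pictures.

```bash
cat > lens.py <<'E'
from h import *
def model(pole,yaw,zl):
    a=np.radians(yaw);h=np.array([np.cos(a),np.sin(a),0]);c,s=np.cos(np.radians(25)),np.sin(np.radians(25))
    ax=c*h-s*np.array([0,0,1]);L=np.array([pole[0],pole[1],zl])+.098*h
    return L,ax   # lens, viewing direction
def ring(C,ax,r):
    y=np.cross([0,0,1],ax);y/=np.linalg.norm(y);w=np.cross(ax,y)
    return [C+r*(np.cos(t)*y+np.sin(t)*w) for t in np.linspace(0,2*np.pi,60)]
if __name__=='__main__':
    pole=(.8262,.2595);L,ax=model(pole,195.5,.384);print(L,ax,L+.12*ax)
    out=[]
    for n,x0,y0 in(('scene',430,150),('side',180,135)):
        im=cv2.imread(f'pics/{n}0.png')[y0:y0+50,x0:x0+66];k=8;im=cv2.resize(im,None,fx=6,fy=6,interpolation=cv2.INTER_CUBIC)
        P=lambda p:tuple(np.round(((proj(n,p)-[x0,y0])+.5)*6*8).astype(int).tolist())
        def poly(pts,c):
            cv2.polylines(im,[np.array([P(p) for p in pts])],False,c,1,cv2.LINE_AA,3)
        poly(ring(L-.016*ax,ax,.036),(0,0,255));poly([L,L-.016*ax],(0,255,0));poly([L-.006*np.array([0,0,1]),L+.006*np.array([0,0,1])],(0,255,0))
        v=np.array([-ax[1],ax[0],0]);
        # pole silhouettes as seen
        o=K(n)[3][:3,3];d=np.array([pole[0]-o[0],pole[1]-o[1],0]);q=np.array([-d[1],d[0],0])/np.linalg.norm(d)*.009
        for sg in(1,-1):poly([np.array([*pole,.25])+sg*q,np.array([*pole,.504])+sg*q],(255,0,0))
        out.append(im)
    cv2.imwrite('pics/ov.png',np.hstack(out))
E
python3 lens.py
```

```text
[0.73176422 0.23331064 0.384     ] [-0.87334578 -0.24220022 -0.42261826] [0.62696272 0.20424661 0.33328581]
```

View pics/ov.png

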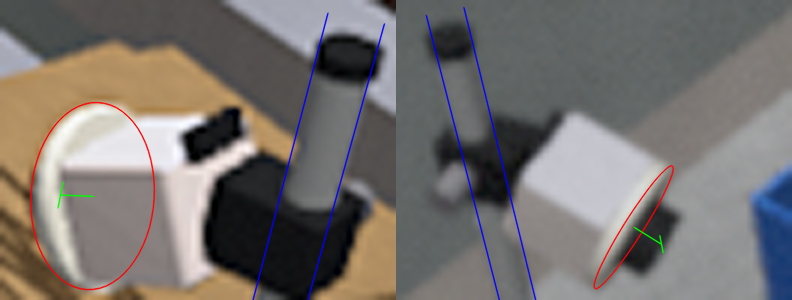

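The overlay matches the disc outline and lens in both views; the pole is off by under 1 px. I move to a standoff 50 mm short along the axis.

```bash
cat > tgt.py <<'E'
from st import *
from lens import model
L,ax=model((.8262,.2595),195.5,.384); V=L+.12*ax
def target(back=0,B=(-.0197,.0744,0)):
    y=-ax; z=np.cross(y,[0,0,1]);z/=np.linalg.norm(z); x=np.cross(y,z); Mt=np.c_[x,y,z]
    return V+back*ax-Mt@np.array(B),Mt
E
python3 -c "
from tgt import *
t,Mt=target(.05);print(t,Mt.round(3).tolist());go(t,Mt)"
```

```text
14.15 [ 0.4786 -0.1777  0.1393] w 41.80505675044523
[[0.002, 0.91, -0.414], [-0.001, -0.414, -0.91], [-1.0, 0.002, 0.001]] [ 0.84  0.09 -0.56  1.85  0.05  1.21 -1.74] [ 0.3 -0.9 -0.6]
[0.52634129 0.17634182 0.26285783] [[0.407, 0.873, 0.267], [0.113, 0.242, -0.964], [-0.906, 0.423, 0.0]]
rot [-39.31   8.8   23.87] shift [-124. -103. -342.]
```

Call:
servo_tool:
  commands:
    - [[-3,0.5,2,-40,0,-20,35],[-7,1.5,4,-80,-5,-50,35],[-11,2.5,7,-115,-15,-85,35],[-15,3.5,9,-125,-25,-120,35],[-18,4,11,-125,-40,-155,35]]

```text
time: 14.78
position: [0.5067, -0.0189, 0.2638]
tool_rot: [1.398, 1.02, -1.12]
ft_force: [-0.5, 0.2, -0.7]
grip_width: 0.477
```

```bash
python3 -c "
from tgt import *
go(*target(.05))"
```

```text
14.775 [ 0.5067 -0.0189  0.2638] w 41.52341759269131
[[0.205, 0.973, -0.106], [0.014, -0.111, -0.994], [-0.979, 0.203, -0.037]] [ 0.76 -0.2  -0.65  1.85 -0.17  1.25 -1.54] [-0.5  0.2 -0.7]
rot [-21.2    4.82  12.75] shift [   7.7   -2.8 -196. ]
```

Call:
servo_tool:
  commands:
    - [[-4,1,2.5,2,0,-38,35],[-8,2,5,4,0,-78,35],[-13,3,8,6,0,-118,35],[-17,4,10.5,7,-2,-158,35],[-21,4.8,12.7,8,-3,-196,35]]

```text
time: 15.4
position: [0.5253, 0.1768, 0.2614]
tool_rot: [1.231, 1.043, -0.678]
ft_force: [0.7, 1.0, -0.5]
grip_width: 0.48
```

Call:
servo_tool:
  commands:
    - [[0,0,0,0,0,0,35],[0,0,0,0,0,0,35]]

```text
time: 15.65
position: [0.5257, 0.1748, 0.2611]
tool_rot: [1.233, 1.043, -0.681]
ft_force: [-0.0, -1.4, -0.4]
grip_width: 0.479
```

```bash
python3 -c "
from tgt import *
go(*target(.05)); go(*target(0))"
```

```text
15.65 [0.5257 0.1748 0.2611] w 41.712955088290585
[[0.403, 0.877, 0.262], [0.112, 0.237, -0.965], [-0.908, 0.419, -0.003]] [ 0.37 -0.29 -0.63  1.97 -0.2   0.98 -1.51] [-0.  -1.4 -0.4]
rot [-0.34 -0.01  0.25] shift [-1.2  1.6 -1.3]
rot [-0.34 -0.01  0.25] shift [-1.4 51.6 -1.6]
```

Call:
servo_tool:
  commands:
    - [[-0.1,0,0,0,12,0,35],[-0.2,0,0.1,-1,26,-1,35],[-0.3,0,0.2,-1,40,-1,35],[-0.3,0,0.2,-1.4,51,-1.5,35],[-0.3,0,0.2,-1.4,51,-1.5,35]]

```text
time: 16.27
position: [0.5704, 0.1893, 0.2837]
tool_rot: [1.231, 1.043, -0.674]
ft_force: [0.7, 0.1, -0.7]
grip_width: 0.479
```

```bash
cat > ck.py <<'E'
from tgt import *
from lens import ring
import sys
go(*target(0))
k=5;o=[]
B=p+M@np.array([-.0197,.0744,0]);y=M[:,1]; print('bottom',B,'V',V,'ang',np.degrees(np.arccos(-y@ax)))
for n in('scene','side'):
    a=proj(n,B).astype(int);x0,y0=a[0]-40,a[1]-30
    im=vision.get_image(n)[y0:y0+60,x0:x0+80,::-1]; im=cv2.resize(im,(400,300),interpolation=cv2.INTER_CUBIC)
    raw=im.copy()
    P=lambda q:(np.round((proj(n,q)-[x0,y0]+.5)*5*8).astype(int)).tolist()
    f=lambda pts,c:cv2.polylines(im,[np.array([P(q) for q in pts])],False,c,1,cv2.LINE_AA,3)
    f(ring(B,y,.0225),(0,0,255)); f(ring(B-.112*y,y,.0225),(0,0,255)); f(ring(B-.15*y,y,.0165),(0,255,255)); f([B,V],(0,255,0)); f([V,L],(0,255,0))
    o.append(np.vstack([raw,im]))
cv2.imwrite('pics/%s.png'%sys.argv[1],np.hstack(o))
snap('wrist',sys.argv[1]+'w.png')
E
python3 ck.py f1
```

```text
16.275 [0.5704 0.1893 0.2837] w 41.641108529520466
[[0.406, 0.874, 0.268], [0.115, 0.242, -0.964], [-0.907, 0.422, -0.003]] [ 0.39 -0.18 -0.69  1.85 -0.11  1.   -1.57] [ 0.7  0.1 -0.7]
rot [-0.04 -0.14  0.04] shift [-0.5 -0.4  0.7]
bottom [0.62741172 0.20502389 0.33292956] V [0.62696272 0.20424661 0.33328581] ang 0.05686468844322873
```

View pics/f1.png

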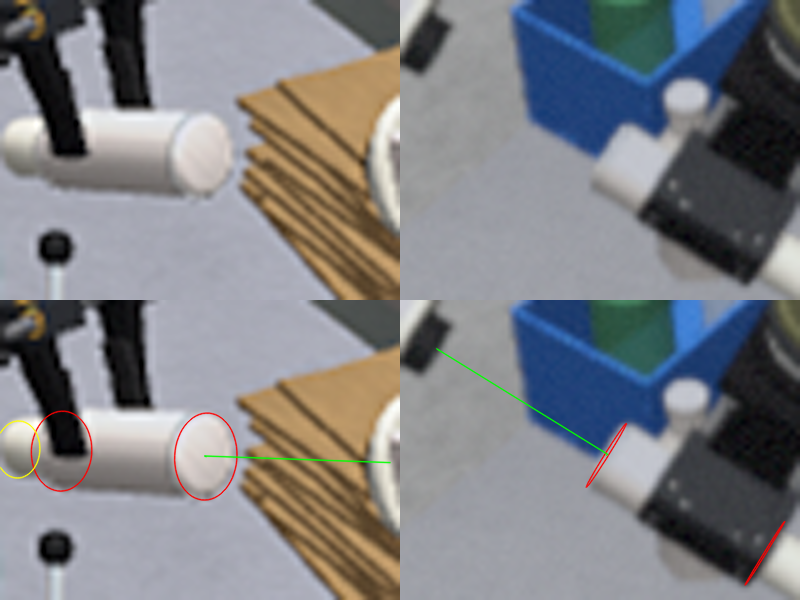

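The overlay on the held can agrees in both views to under 1 px. The bottom centre is seen at (203,155) against a predicted (206,156) in the 5x scene crop, about 1.5 mm short of the point. I make a small correction, settle, and hand in.

Call:
servo_tool:
  commands:
    - [[0,0,0,-0.5,1.2,0.5,35],[0,0,0,-0.5,1.2,0.5,35],[0,0,0,-0.5,1.2,0.5,35],[0,0,0,-0.5,1.2,0.5,35],[0,0,0,-0.5,1.2,0.5,35]]

```text
time: 17.05
position: [0.5705, 0.1888, 0.2843]
tool_rot: [1.231, 1.043, -0.675]
ft_force: [-0.2, -0.4, -1.4]
grip_width: 0.478
```

```bash
python3 -c "
import sys;sys.argv=['x','f2']
import ck
a=ck.cv2.imread('pics/scene0.png');b=ck.vision.get_image('scene')[:,:,::-1]
print('qd',ck.np.abs(ck.s['qd']).max())
o=ck.np.vstack([ck.cv2.resize(b[160:330,170:430],(780,510))]);ck.cv2.imwrite('pics/end.png',o)"
```

```text
17.05 [0.5705 0.1888 0.2843] w 41.57056309861366
[[0.406, 0.874, 0.267], [0.114, 0.242, -0.964], [-0.907, 0.422, -0.001]] [ 0.39 -0.18 -0.69  1.84 -0.11  1.   -1.57] [-0.2 -0.4 -1.4]
rot [-0.03 -0.08  0.04] shift [ 0.1 -0.7  0.2]
bottom [0.62754353 0.2045203  0.33359933] V [0.62696272 0.20424661 0.33328581] ang 0.04938963990074104
qd 0.0014121822185955966
```

View pics/end.png

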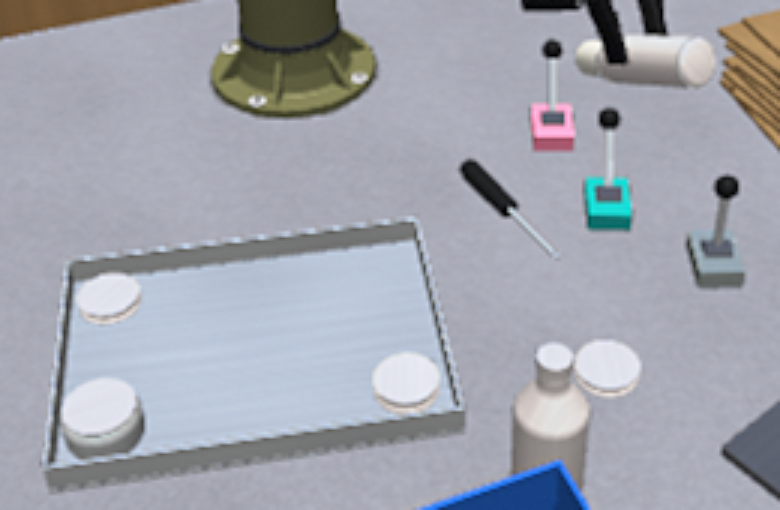

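The picture shows the can held at (645,60), the grey lever upright at (727,187), and the empties, screwdriver and other levers where they were. I hand in.

```bash
python3 -c "
from bench import close_job
print(close_job())"
```

```text
the job is handed in; nothing more can be done
None
```

I set the grey dimmer straight up, then picked the spray can out of the tray and held it with its bottom facing the lens. The job was handed in at about 17 s, still holding.

- **Dimmer:** the first try closed on air, because the open fingers retract by about 20 mm and passed above the ball. A second try 22 mm lower gripped the ball and set it upright. The wrist picture put it about 0.01 rad from straight up.
- **Can:** by my estimate the bottom centre is within about 1 mm of the view point and the axis within 0.1°. Picture overlays before a last 1 mm nudge agreed to under 1 px, about 2 mm. I didn't repeat them by eye after it.
- **Still and clear:** the arm was at rest with no contact force beyond the can's weight. The last picture showed the other empties it covers, the screwdriver and the pink and turquoise levers unmoved. The glass jar was outside that crop, and nothing came near it.
- **One mismatch:** the gripper reads 41.6 mm on the 45 mm body. I can't explain this fully, but it stayed steady and the can did not slip.

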